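# Line up salvaged pulleys by size

## Task

Line the four loose ribbed pulleys up on the board in order of size: the smallest on the mark next to the yellow block, then the next larger on each following mark, up to the largest on the mark next to the black block. Each stands flat with its hub up, well centred on its own mark, and is let go.

Things in the scene. Friction and masses are not known exactly. Their poses are not given: they have to be found in the camera images.
- pulley_44: the smallest of four loose ribbed belt pulleys: brass-coloured rim 44 mm in diameter and 22 mm thick, with a round steel hub 28 mm in diameter standing 32 mm above the middle of its top face (54 mm tall in all): grip it by the hub. It stands on its flat underside; origin at the centre of the underside, z up the hub; 160 g, give or take 30 %
- pulley_58: the second smallest of four loose ribbed belt pulleys: pale silvery aluminium rim 58 mm in diameter and 22 mm thick, with a round steel hub 28 mm in diameter standing 32 mm above the middle of its top face (54 mm tall in all): grip it by the hub. It stands on its flat underside; origin at the centre of the underside, z up the hub; 220 g, give or take 30 %
- pulley_72: the second largest of four loose ribbed belt pulleys: rust-brown rim 72 mm in diameter and 22 mm thick, with a round steel hub 28 mm in diameter standing 32 mm above the middle of its top face (54 mm tall in all): grip it by the hub. It stands on its flat underside; origin at the centre of the underside, z up the hub; 320 g, give or take 30 %
- pulley_86: the largest of four loose ribbed belt pulleys: black rim 86 mm in diameter and 22 mm thick, with a round steel hub 28 mm in diameter standing 32 mm above the middle of its top face (54 mm tall in all): grip it by the hub. It stands on its flat underside; origin at the centre of the underside, z up the hub; 450 g, give or take 30 %
- mark_1: painted round mark, blue in a white ring, 64 mm across with a white dot in its centre, flat on top of the fixed grey-painted board (90 x 520 mm, 18 mm thick, lying on the bench); mark 1 of 4 in one straight row along the board, 105 mm apart, counted from the robot's left (+y). Origin at the mark's centre on the board's top face, z up, y along the row towards mark 1
- mark_2: painted round mark, blue in a white ring, 64 mm across with a white dot in its centre, flat on top of the fixed grey-painted board (90 x 520 mm, 18 mm thick, lying on the bench); mark 2 of 4 in one straight row along the board, 105 mm apart, counted from the robot's left (+y). Origin at the mark's centre on the board's top face, z up, y along the row towards mark 1
- mark_3: painted round mark, blue in a white ring, 64 mm across with a white dot in its centre, flat on top of the fixed grey-painted board (90 x 520 mm, 18 mm thick, lying on the bench); mark 3 of 4 in one straight row along the board, 105 mm apart, counted from the robot's left (+y). Origin at the mark's centre on the board's top face, z up, y along the row towards mark 1
- mark_4: painted round mark, blue in a white ring, 64 mm across with a white dot in its centre, flat on top of the fixed grey-painted board (90 x 520 mm, 18 mm thick, lying on the bench); mark 4 of 4 in one straight row along the board, 105 mm apart, counted from the robot's left (+y). Origin at the mark's centre on the board's top face, z up, y along the row towards mark 1
- yellow_block: fixed yellow block, 70 mm across the board, 30 mm along the row and 22 mm tall, on the board's top face at one end of the row, 80 mm beyond the centre of the end mark (mark 1 or mark 4: this differs from start to start); a black block of the same size is at the other end. Origin at the centre of its underside
Mind the look-alikes: they are no part of the job. Leave any blue look-alike of the pulley_86 alone. Leave any purple look-alike of the pulley_72 alone.

How it is judged:
By the outcome, as a careful person would: the job done as asked, in the order asked, and still so for the second after the job is handed in, with the robot touching nothing.
It also fails if it takes over 115 s, if anything falls off the work surface, if the arm or the gripper's body presses on something with over 40 N, if the wrist force passes 120 N, or if a joint passes its speed limit or range.

## Robot

A 6-joint arm with a two-finger parallel gripper is mounted at the origin on the work surface. World frame = base frame: x ahead of the robot, y to its left, z up, the work surface at z = 0. Lengths are in mm, angles in rad, forces in N, time in s.
With the tool pointing down it reaches from about 275 to 750 mm from the base axis. Payload 10.2 kg.
Tool frame: the origin (TCP) lies midway between the tips of the shut fingers; the grasp point (between the pads) lies grasp_offset behind it (grasp_offset is the distance from the TCP to the grasp point, in mm); x points along the fingers, z is the direction in which the jaws open and shut, and the axes are right-handed (so a half turn about x gives the same grasp; the last joint's range is limited). The gripper opens to 85 mm and grips with 20 to 120 N. Pads are 22 mm wide; open, the fingers measure 114 mm over their backs; the gripper's body (76 mm by 85 mm) begins 54 mm behind the grasp point. The pads swing forward as they close: fully open they stand 13 mm farther back than shut.
Start: joints at [-1.48, 0.313, 1.498, -0, 1.331, -0.223], TCP at [162.042, -499.373, 231.294] pointing down, gripper open.
Joint ranges: [-2.94, 2.94], [-0.97, 2.17], [0.19, 2.56], [-1.23, 4.37], [0.02, 3.11], [-2.88, 2.88]. Speed limits (rad/s): [2.39, 2.39, 3.01, 3.14, 3.14, 3.14].

## Interface

Orientations are given as a unit quaternion [w, x, y, z].
In Python, from rig import sense, capture, calibration, finish_job, grasp_offset gives the robot as it stands.
- The arm moves only by the shell command python3 -m jog 'ROWS' [FORCE]. ROWS is JSON, a list of rows, each an object with "linear": the shift along the tool's x, y, z scaled (see below), a list of three; "rotation": the turn, a rotation vector about the tool's x, y, z scaled (see below), a list of three; "grip": the finger opening in mm, from 0 to 85.4. A call has 1 to 20 rows; each row is the pose to reach, as a shift and turn from the pose measured when the call began, along the tool's axes at that moment; what a row does not reach only later rows make up. The controller multiplies each number of a shift by 0.3 m and each number of a turn by 0.5 rad. A row lasts 1/12 s, in which the tool goes at most 41.7 mm and 7.16 degrees, less where a joint would pass 70% of its speed; a pose out of reach is approached as far as the arm can. A call with a number of a shift or a turn outside -1 to 1 is refused whole. A call with a gripper value outside its range is refused whole. The fingers move at their own pace and stop on an object; FORCE is the grip in N (left out, the last holds). Time passes only in rows, so rows that repeat a pose let the fingers close. It gives the time, the measured TCP pose, the force and the opening at its end, in the units of the state.
- sense(): the state, without advancing time (a new reading comes with each control period).
- capture(name): name is "scene" or "top"; returns (picture, depth): 480x640x3 uint8, red, green, blue; 480x640 float32, mm along the optical axis (not along the pixel's ray), 0 where there is no reading.
- calibration(name): a dict with "intrinsics" (3x3 intrinsics, pixels), "dist" ([k1, k2, p1, p2, k3] as OpenCV has them; the pictures are not rectified), "world_from_camera" (4x4, takes a point from camera to world coordinates). Camera axes: x right, y up, looking along -z (the intrinsics and any distortion apply to the point x, -y, -z); pixel columns grow to the right and rows downward; lengths in mm; the calibration is good to about 2 mm. A picture is of the moment at which its call begins. calibration takes no time and is no camera call.
- finish_job(): hands the job in, once; it reports no verdict.
The state is a dict: "time_s": time; "joints": joint angles; "dq": joint speeds; "tau": joint torques, N m; "eef_pos": TCP position; "ee_rot": TCP orientation; "force": force on the tool from outside, world axes, zero at the start; "wrist_torque": the same for the moment, N m; "grip_width": opening from 0.0 (shut) to 1.0 (fully open).
Only numpy, scipy, OpenCV 4.12 (cv2) and the standard library are available. Lean on these libraries where they do the work, as an engineer would, in place of code of your own. Each camera call takes 0.05 s, during which the arm holds its last target.

## Working session

There is one attempt and no reset: what is moved stays moved. The work goes in short steps, Python scripts to look and compute and a shell command to move; the robot and the scene stay as the last step left them, time stands still between calls to the robot, and variables do not carry over. Pictures are saved under pics/ and viewed, and the job is handed in when it is done.

```bash
ls; mkdir -p pics; python3 - <<'E'
from rig import *
import cv2,numpy as np
print(sense(),grasp_offset if not callable(grasp_offset) else grasp_offset())
for n in("scene","top"):
    p,d=capture(n); cv2.imwrite(f"pics/{n}0.png",p[:,:,::-1]); np.save(f"pics/{n}0.npy",d)
    c=calibration(n); print(n,{k:np.round(v,4).tolist() for k,v in c.items()})
E
```

```text
pics
{'time_s': 0.0, 'joints': array([-1.48041788e+00,  3.13457815e-01,  1.49845806e+00, -1.41033347e-06,
        1.33099334e+00, -2.23397766e-01]), 'dq': array([ 0.00031399,  0.00038998,  0.00026682, -0.00010004,  0.00024793,
        0.00126703]), 'tau': array([ 1.41973462e-03, -4.12272263e+01, -2.59734374e+01, -1.03356717e-04,
        4.25519320e-03,  2.18953414e-05]), 'eef_pos': array([ 162.00750319, -499.1015706 ,  230.72318157]), 'ee_rot': array([ 0.57167483,  0.41608628,  0.57228864, -0.41538634]), 'force': array([-0.10665368,  0.35351919, -0.35857812]), 'wrist_torque': array([ 0.0308449 ,  0.04114779, -0.06139419]), 'grip_width': 1.0013859790869983} 18.700000000000003
scene {'intrinsics': [[452.5575, 0.0, 317.9408], [0.0, 452.5575, 237.4081], [0.0, 0.0, 1.0]], 'dist': [0.0228, 0.0, 0.0, 0.0, 0.0], 'world_from_camera': [[-0.0667, -0.7264, 0.684, 1131.8633], [0.9978, -0.0497, 0.0445, 51.5365], [0.0016, 0.6855, 0.7281, 615.1276], [0.0, 0.0, 0.0, 1.0]]}
top {'intrinsics': [[551.3661, 0.0, 316.8448], [0.0, 551.3661, 244.8372], [0.0, 0.0, 1.0]], 'dist': [-0.0388, 0.0, 0.0, 0.0, 0.0], 'world_from_camera': [[0.0035, 0.9839, -0.1788, 441.1235], [-0.9999, 0.0051, 0.0087, 13.6911], [0.0094, 0.1788, 0.9838, 1059.179], [0.0, 0.0, 0.0, 1.0]]}
```

View pics/top0.png

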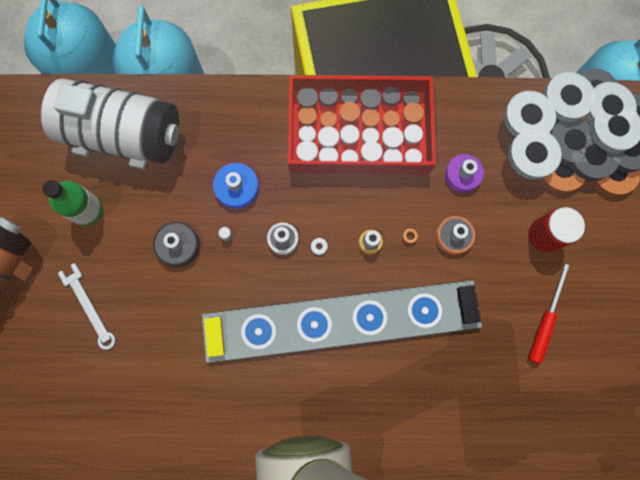

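View pics/scene0.png

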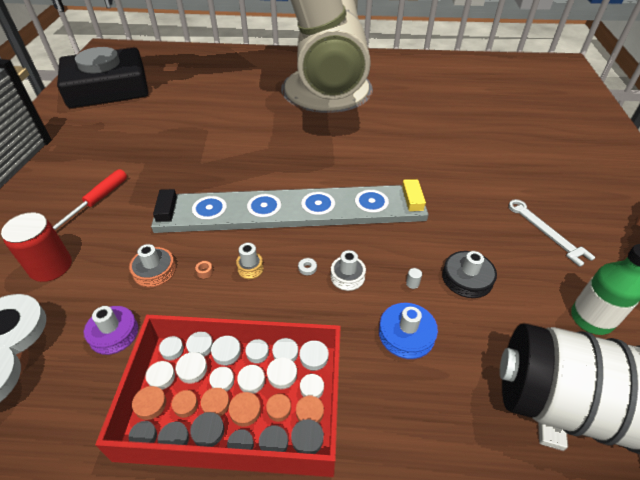

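```bash
python3 - <<'E'
import cv2,numpy as np
p=cv2.imread("pics/top0.png")
a=cv2.resize(p[205:275,140:300],None,fx=5,fy=5,interpolation=cv2.INTER_CUBIC)
b=cv2.resize(p[205:275,340:500],None,fx=5,fy=5,interpolation=cv2.INTER_CUBIC)[:250]
cv2.imwrite("pics/c1.png",np.vstack([a[:290],b]))
s=cv2.imread("pics/scene0.png")
a=cv2.resize(s[235:305,110:270],None,fx=5,fy=5,interpolation=cv2.INTER_CUBIC)[:290]
b=cv2.resize(s[240:310,320:510],None,fx=4.2,fy=4.2,interpolation=cv2.INTER_CUBIC)
cv2.imwrite("pics/c2.png",np.vstack([a,b[:,:798].copy() if b.shape[1]>=800 else np.pad(b,((0,0),(0,800-b.shape[1]),(0,0)))] if b.shape[1]<800 else [a[:,:798],b[:,:798]]))
E
```

```text
(no output)
```

View pics/c1.png

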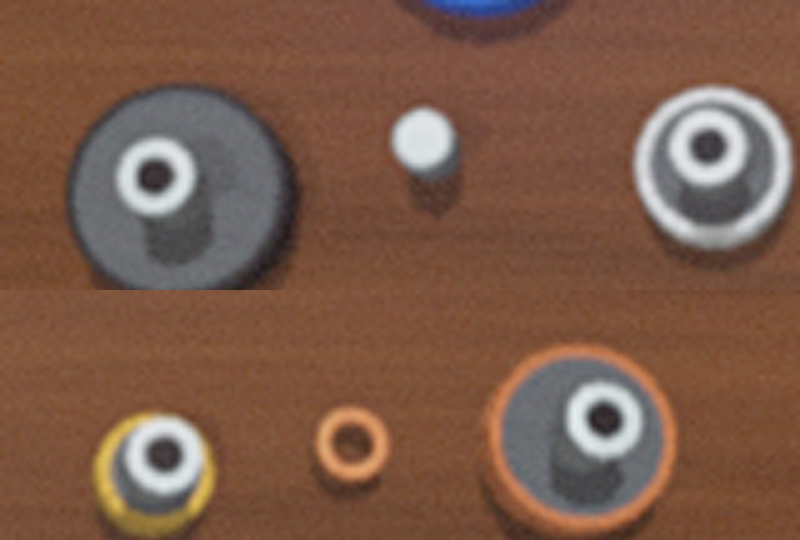

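View pics/c2.png

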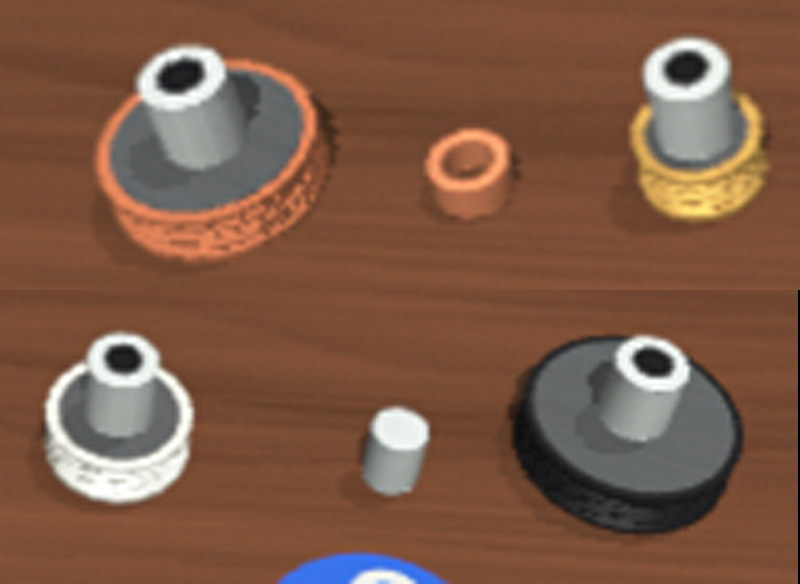

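```bash
cat > h.py <<'E'
from rig import *
import cv2,numpy as np
def ray(n,uv):
    c=calibration(n); K=np.array(c["intrinsics"]);T=np.array(c["world_from_camera"])
    q=cv2.undistortPoints(np.array([[uv]],float),K,np.array(c["dist"]))[0,0]
    return T[:3,3],T[:3,:3]@np.array([q[0],-q[1],-1])
def onplane(n,uv,z):
    o,d=ray(n,uv); return o+d*(z-o[2])/d[2]
def px(n,P):
    c=calibration(n);T=np.linalg.inv(np.array(c["world_from_camera"]));q=T[:3,:3]@np.array(P,float)+T[:3,3]
    q=q*[1,-1,-1]
    return cv2.projectPoints(q.reshape(1,1,3),np.zeros(3),np.zeros(3),np.array(c["intrinsics"]),np.array(c["dist"]))[0][0,0]
def tri(uvs):
    A=np.zeros((3,3));b=np.zeros(3)
    for n,uv in uvs.items():
        o,d=ray(n,uv);d=d/np.linalg.norm(d);M=np.eye(3)-np.outer(d,d);A+=M;b+=M@o
    return np.linalg.solve(A,b)
def cen(img,uv,r,kind):
    u0,v0=int(round(uv[0]))-r,int(round(uv[1]))-r
    c=cv2.resize(img[v0:v0+2*r+1,u0:u0+2*r+1],None,fx=8,fy=8,interpolation=cv2.INTER_CUBIC).astype(float)
    g=c.mean(2)
    if kind=="dark": m=g<(g.min()+g.max())/2
    elif kind=="blue": m=(c[:,:,2]-c[:,:,0])>60
    n,l,s,ce=cv2.connectedComponentsWithStats(m.astype(np.uint8))
    ctr=np.array([(2*r+1)*4-.5]*2)
    if kind=="dark":
        k=min(range(1,n),key=lambda i:np.hypot(*(ce[i]-ctr)) if s[i,4]>50 else 1e9)
        e=ce[k]
    else:
        k=1+np.argmax(s[1:,4]); ct,_=cv2.findContours((l==k).astype(np.uint8),cv2.RETR_EXTERNAL,cv2.CHAIN_APPROX_NONE)
        e=np.array(cv2.fitEllipse(max(ct,key=len))[0])
    return (e+.5)/8-.5+[u0,v0], s[k,4]/64
E
cat > m0.py <<'E'
from h import *
P={n:cv2.imread(f"pics/{n}0.png")[:,:,::-1] for n in("top","scene")}
H={44:((372.8,237.4),(247.2,248.6)),58:((281.4,234),(349.5,256.2)),72:((460.4,230.2),(146.2,250)),86:((170.4,239.8),(475.5,257.1))}
for k,(a,b) in H.items():
    a,_=cen(P["top"],a,4,"dark");b,_=cen(P["scene"],b,4,"dark")
    print(k,np.round(a,1),np.round(b,1),onplane("top",a,54)[:2].round(1),onplane("scene",b,54)[:2].round(1),tri({"top":a,"scene":b}).round(1))
M=[((258,331),(372,201)),((314,324),(318,203)),((370,317),(264,205)),((425,310),(209,207))]
for a,b in M:
    a,x=cen(P["top"],a,18,"blue");b,y=cen(P["scene"],b,19,"blue")
    print(np.round(a,1),np.round(b,1),x,y,onplane("top",a,18)[:2].round(1),onplane("scene",b,18)[:2].round(1),tri({"top":a,"scene":b}).round(1))
E
python3 m0.py
```

```text
44 [372.3 237.5] [246.8 248.1] [638.3 -98.4] [637.1 -99.4] [638.1 -98.6  55.1]
58 [281.2 233.9] [349.2 256. ] [644.2  71.2] [643.   71.1] [644.   71.1  55.1]
72 [460.5 230.4] [145.8 249.7] [ 652.7 -264. ] [ 652.  -264.9] [ 652.7 -264.1   54.8]
86 [170.6 239.8] [475.4 256.8] [631.9 276.4] [630.6 276.8] [631.7 276.2  55.2]
[258.1 331.2] [371.4 200.3] 516.53125 322.90625 [466.  113.7] [463.9 113. ] [465.9 113.2  19.8]
[313.9 324.2] [317.8 202.5] 515.40625 326.625 [479.3   9.4] [477.4   8.4] [479.3   9.   19.7]
[369.6 317.1] [263.6 204.7] 509.453125 331.609375 [492.8 -95. ] [491.1 -96.2] [492.8 -95.3  19.6]
[424.7 310.1] [208.7 207. ] 505.96875 339.59375 [ 506.2 -199.3] [ 504.8 -200.8] [ 506.3 -199.6   19.4]
```

```bash
cat >> h.py <<'E'
from scipy.spatial.transform import Rotation as R
def RT():
    q=sense()["ee_rot"]; return R.from_quat([q[1],q[2],q[3],q[0]])
def go(P,yaw=None):
    """row numbers to bring TCP to P; yaw: jaw(tool z) direction angle in world xy"""
    s=sense();M=RT().as_matrix();d=M.T@(np.array(P,float)-s["eef_pos"])/300
    print("t",round(s["time_s"],2),"tcp",s["eef_pos"].round(1),"grip",round(s["grip_width"]*85.4,1),"F",s["force"].round(1))
    print("axes x,y,z:",M.T.round(3).tolist()); print("linear",d.round(4).tolist())
    if yaw is not None:
        x=np.array([0,0,-1.]);z=np.array([np.cos(yaw),np.sin(yaw),0])
        if z@M[:,2]<0: z=-z
        T=np.stack([x,np.cross(z,x),z],1); rv=R.from_matrix(M.T@T).as_rotvec()
        print("rotation",(rv/0.5).round(4).tolist())
E
python3 - <<'E'
from h import *
go([638,-99,130],0)
go([638,-99,130],np.pi/2)
E
```

```text
t 0.1 tcp [ 162.  -499.2  230.8] grip 85.5 F [0.5 0.1 0.3]
axes x,y,z: [[-0.0, 0.001, -1.0], [0.951, 0.309, 0.0], [0.309, -0.951, -0.001]]
linear [0.3373, 1.9208, -0.7786]
rotation [-2.514, -0.0016, -0.0018]
t 0.1 tcp [ 162.  -499.2  230.8] grip 85.5 F [0.5 0.1 0.3]
axes x,y,z: [[-0.0, 0.001, -1.0], [0.951, 0.309, 0.0], [0.309, -0.951, -0.001]]
linear [0.3373, 1.9208, -0.7786]
rotation [0.6276, -0.0023, -0.0001]
```

```bash
python3 -m jog '[{"linear":[0.1,0.96,-0.39],"rotation":[0.6276,-0.0023,0],"grip":85},{"linear":[0.1,0.96,-0.39],"rotation":[0.6276,-0.0023,0],"grip":85},{"linear":[0.1,0.96,-0.39],"rotation":[0.6276,-0.0023,0],"grip":85},{"linear":[0.1,0.96,-0.39],"rotation":[0.6276,-0.0023,0],"grip":85},{"linear":[0.1,0.96,-0.39],"rotation":[0.6276,-0.0023,0],"grip":85},{"linear":[0.1,0.96,-0.39],"rotation":[0.6276,-0.0023,0],"grip":85},{"linear":[0.1,0.96,-0.39],"rotation":[0.6276,-0.0023,0],"grip":85},{"linear":[0.1,0.96,-0.39],"rotation":[0.6276,-0.0023,0],"grip":85},{"linear":[0.1,0.96,-0.39],"rotation":[0.6276,-0.0023,0],"grip":85},{"linear":[0.1,0.96,-0.39],"rotation":[0.6276,-0.0023,0],"grip":85},{"linear":[0.1,0.96,-0.39],"rotation":[0.6276,-0.0023,0],"grip":85},{"linear":[0.1,0.96,-0.39],"rotation":[0.6276,-0.0023,0],"grip":85}]' 60; python3 -c "
from h import *
go([637.7,-98.9,100],np.pi/2)"
```

```text
time_s: 1.1
eef_pos: [399.1, -299.7, 201.0]
ee_rot: [-0.5, -0.5, -0.5, 0.5]
force: [0.6, -0.1, -0.0]
grip_width: 0.995
t 1.1 tcp [ 399.1 -299.7  201. ] grip 85.0 F [ 0.6 -0.1 -0. ]
axes x,y,z: [[-0.0, -0.0, -1.0], [1.0, -0.001, -0.0], [-0.001, -1.0, 0.0]]
linear [0.3366, 0.7943, -0.6706]
rotation [-0.0029, 0.0002, 0.0002]
```

```bash
python3 -m jog '[{"linear":[0.336,0.794,-0.67],"rotation":[-0.003,0,0],"grip":85},{"linear":[0.336,0.794,-0.67],"rotation":[-0.003,0,0],"grip":85},{"linear":[0.336,0.794,-0.67],"rotation":[-0.003,0,0],"grip":85},{"linear":[0.336,0.794,-0.67],"rotation":[-0.003,0,0],"grip":85},{"linear":[0.336,0.794,-0.67],"rotation":[-0.003,0,0],"grip":85},{"linear":[0.336,0.794,-0.67],"rotation":[-0.003,0,0],"grip":85},{"linear":[0.336,0.794,-0.67],"rotation":[-0.003,0,0],"grip":85},{"linear":[0.336,0.794,-0.67],"rotation":[-0.003,0,0],"grip":85},{"linear":[0.336,0.794,-0.67],"rotation":[-0.003,0,0],"grip":85},{"linear":[0.336,0.794,-0.67],"rotation":[-0.003,0,0],"grip":85},{"linear":[0.336,0.794,-0.67],"rotation":[-0.003,0,0],"grip":85},{"linear":[0.336,0.794,-0.67],"rotation":[-0.003,0,0],"grip":85}]'; python3 - <<'E'
from h import *
go([637.7,-98.9,28],np.pi/2)
t,_=capture("top");s,_=capture("scene")
a=cv2.resize(t[190:290,310:430],None,fx=4,fy=4);b=cv2.resize(s[160:300,180:320],None,fx=3.4,fy=3.4)
h=400;cv2.imwrite("pics/c3.png",np.hstack([a[:400,:380],cv2.resize(b,(400,400))])[:,:,::-1])
E
```

```text
time_s: 2.1
eef_pos: [637.1, -100.8, 101.0]
ee_rot: [0.5, 0.501, 0.499, -0.501]
force: [0.6, 0.2, 0.3]
grip_width: 0.996
t 2.1 tcp [ 637.1 -100.8  101. ] grip 85.0 F [0.6 0.2 0.3]
axes x,y,z: [[0.001, -0.001, -1.0], [1.0, -0.002, 0.001], [-0.002, -1.0, 0.001]]
linear [0.2432, 0.0018, -0.0064]
rotation [-0.0042, 0.0011, -0.0013]
```

View pics/c3.png

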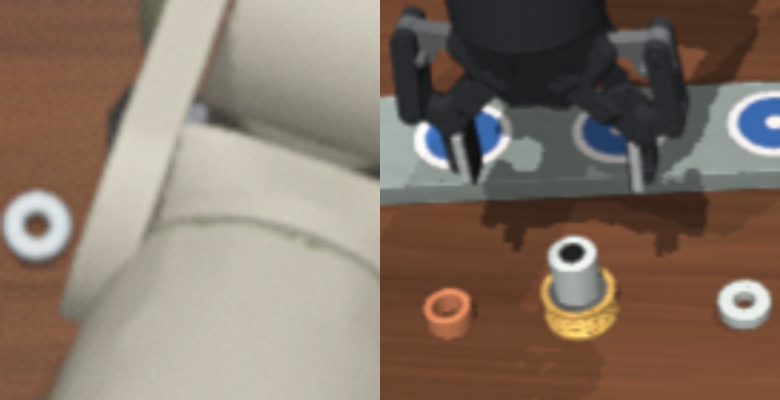

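```bash
python3 -m jog '[{"linear":[0.12,0.002,-0.006],"rotation":[-0.004,0,0],"grip":85},{"linear":[0.2,0.002,-0.006],"rotation":[-0.004,0,0],"grip":85},{"linear":[0.23,0.002,-0.006],"rotation":[-0.004,0,0],"grip":85},{"linear":[0.243,0.002,-0.006],"rotation":[-0.004,0,0],"grip":85},{"linear":[0.243,0.002,-0.006],"rotation":[-0.004,0,0],"grip":85},{"linear":[0.243,0.002,-0.006],"rotation":[-0.004,0,0],"grip":85},{"linear":[0.243,0.002,-0.006],"rotation":[-0.004,0,0],"grip":85}]'; python3 - <<'E'
from h import *
go([637.7,-98.9,28],np.pi/2)
s,_=capture("scene")
b=cv2.resize(s[160:300,180:320],None,fx=4,fy=4);cv2.imwrite("pics/c4.png",b[:,:,::-1])
E
```

```text
time_s: 2.78
eef_pos: [638.7, -99.1, 29.9]
ee_rot: [0.501, 0.5, 0.499, -0.499]
force: [-0.1, -0.7, -0.7]
grip_width: 0.998
t 2.78 tcp [638.7 -99.1  29.9] grip 85.2 F [-0.1 -0.7 -0.7]
axes x,y,z: [[0.003, -0.001, -1.0], [1.0, 0.0, 0.003], [0.0, -1.0, 0.001]]
linear [0.0062, -0.0034, -0.0006]
rotation [0.0001, 0.0028, -0.0069]
```

View pics/c4.png

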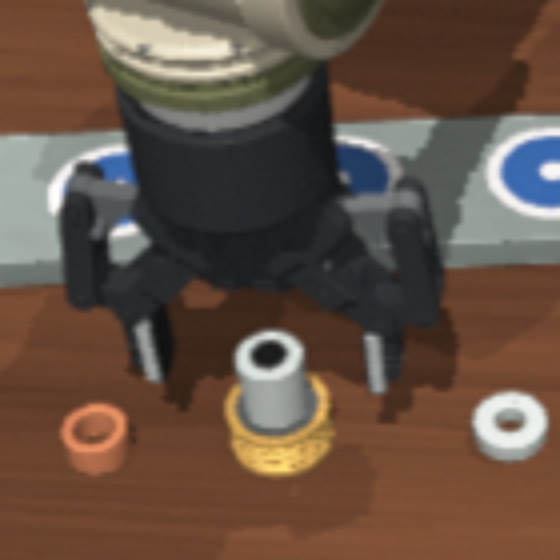

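```bash
python3 -m jog '[{"linear":[0.01,-0.002,0],"rotation":[0,0.002,-0.005],"grip":85},{"linear":[0.01,-0.002,0],"rotation":[0,0.002,-0.005],"grip":85},{"linear":[0.01,-0.002,0],"rotation":[0,0.002,-0.005],"grip":40},{"linear":[0.01,-0.002,0],"rotation":[0,0.002,-0.005],"grip":40},{"linear":[0.01,-0.002,0],"rotation":[0,0.002,-0.005],"grip":30},{"linear":[0.01,-0.002,0],"rotation":[0,0.002,-0.005],"grip":20},{"linear":[0.01,-0.002,0],"rotation":[0,0.002,-0.005],"grip":20},{"linear":[0.01,-0.002,0],"rotation":[0,0.002,-0.005],"grip":20},{"linear":[0.01,-0.002,0],"rotation":[0,0.002,-0.005],"grip":20},{"linear":[0.01,-0.002,0],"rotation":[0,0.002,-0.005],"grip":20},{"linear":[0.01,-0.002,0],"rotation":[0,0.002,-0.005],"grip":20},{"linear":[0.01,-0.002,0],"rotation":[0,0.002,-0.005],"grip":20}]' 50; python3 - <<'E'
from h import *
go([637.7,-98.9,27],np.pi/2)
s,_=capture("scene")
b=cv2.resize(s[160:300,180:320],None,fx=4,fy=4);cv2.imwrite("pics/c5.png",b[:,:,::-1])
for i in range(4):
  capture("top"); print(sense()["eef_pos"].round(2))
E
```

```text
time_s: 3.83
eef_pos: [638.2, -99.0, 26.9]
ee_rot: [0.5, 0.5, 0.5, -0.5]
force: [1.0, 1.0, 3.5]
grip_width: 0.31
t 3.83 tcp [638.2 -99.   26.9] grip 26.4 F [1.  1.  3.5]
axes x,y,z: [[0.001, -0.0, -1.0], [1.0, 0.0, 0.001], [0.0, -1.0, 0.0]]
linear [-0.0004, -0.0016, -0.0004]
rotation [0.0002, 0.0008, -0.0024]
[638.19 -99.04  26.89]
[638.18 -99.04  26.9 ]
[638.2  -99.05  26.89]
[638.19 -99.03  26.91]
```

View pics/c5.png

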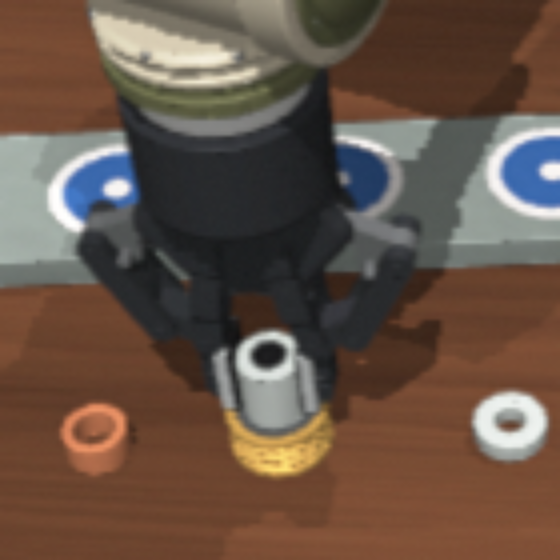

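```bash
python3 -m jog '[{"linear":[-0.06,0,0],"rotation":[0,0,0],"grip":20},{"linear":[-0.15,0,0],"rotation":[0,0,0],"grip":20},{"linear":[-0.25,0,0],"rotation":[0,0,0],"grip":20},{"linear":[-0.3,0,0],"rotation":[0,0,0],"grip":20},{"linear":[-0.3,0,0],"rotation":[0,0,0],"grip":20},{"linear":[-0.3,0,0],"rotation":[0,0,0],"grip":20}]'; python3 - <<'E'
from h import *
go([465.5,113.2,100],np.pi/2)
s,_=capture("scene")
b=cv2.resize(s[120:300,180:320],None,fx=3,fy=3);cv2.imwrite("pics/c6.png",b[:,:,::-1])
E
```

```text
time_s: 4.58
eef_pos: [637.7, -98.9, 116.1]
ee_rot: [0.5, 0.5, 0.5, -0.5]
force: [-0.8, 0.0, -4.2]
grip_width: 0.305
t 4.58 tcp [637.7 -98.9 116.1] grip 26.1 F [-0.8  0.  -4.2]
axes x,y,z: [[0.0, -0.0, -1.0], [1.0, 0.0, 0.0], [0.0, -1.0, 0.0]]
linear [0.0533, -0.5739, -0.7072]
rotation [0.0002, 0.0005, -0.0005]
```

View pics/c6.png

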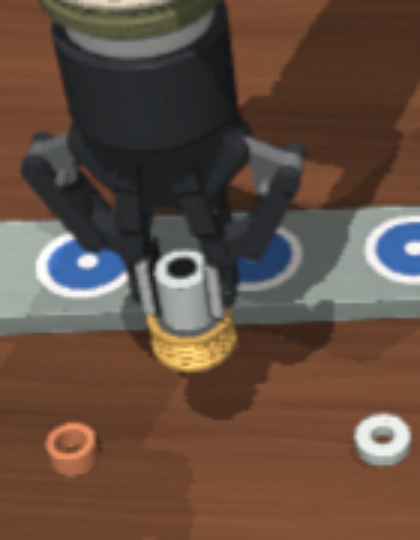

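```bash
python3 -m jog '[{"linear":[0,-0.05,-0.06],"rotation":[0,0,0],"grip":20},{"linear":[0,-0.12,-0.15],"rotation":[0,0,0],"grip":20},{"linear":[0,-0.2,-0.25],"rotation":[0,0,0],"grip":20},{"linear":[0,-0.28,-0.35],"rotation":[0,0,0],"grip":20},{"linear":[0,-0.37,-0.45],"rotation":[0,0,0],"grip":20},{"linear":[0,-0.45,-0.55],"rotation":[0,0,0],"grip":20},{"linear":[0,-0.52,-0.64],"rotation":[0,0,0],"grip":20},{"linear":[0,-0.56,-0.69],"rotation":[0,0,0],"grip":20},{"linear":[0.02,-0.574,-0.707],"rotation":[0,0,0],"grip":20},{"linear":[0.05,-0.574,-0.707],"rotation":[0,0,0],"grip":20},{"linear":[0.1,-0.574,-0.707],"rotation":[0,0,0],"grip":20},{"linear":[0.15,-0.574,-0.707],"rotation":[0,0,0],"grip":20},{"linear":[0.17,-0.574,-0.707],"rotation":[0,0,0],"grip":20},{"linear":[0.17,-0.574,-0.707],"rotation":[0,0,0],"grip":20},{"linear":[0.17,-0.574,-0.707],"rotation":[0,0,0],"grip":20}]'; python3 - <<'E'
from h import *
go([465.5,113.2,45.3],np.pi/2)
s,_=capture("scene")
b=cv2.resize(s[120:260,300:440],None,fx=4,fy=4);cv2.imwrite("pics/c7.png",b[:,:,::-1])
E
```

```text
time_s: 5.88
eef_pos: [465.2, 112.8, 63.9]
ee_rot: [-0.499, -0.5, -0.501, 0.501]
force: [1.3, 0.7, -2.0]
grip_width: 0.308
t 5.88 tcp [465.2 112.8  63.9] grip 26.3 F [ 1.3  0.7 -2. ]
axes x,y,z: [[-0.003, 0.0, -1.0], [1.0, -0.001, -0.003], [-0.001, -1.0, -0.0]]
linear [0.0619, 0.0013, -0.0015]
rotation [-0.0015, -0.0008, 0.0055]
```

View pics/c7.png

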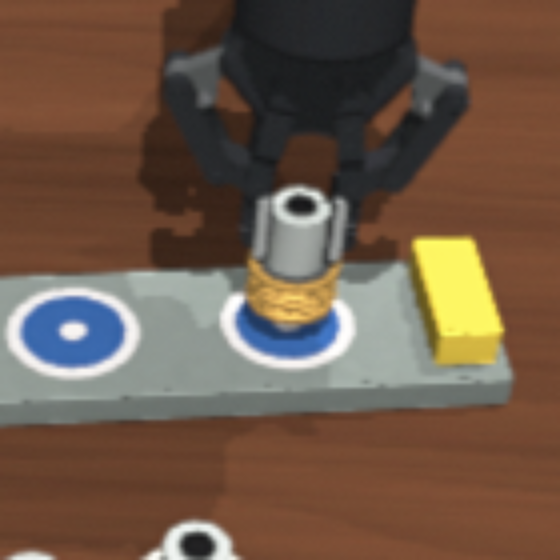

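```bash
python3 -m jog '[{"linear":[0.03,0.001,-0.001],"rotation":[0,0,0.005],"grip":20},{"linear":[0.045,0.001,-0.001],"rotation":[0,0,0.005],"grip":20},{"linear":[0.055,0.001,-0.001],"rotation":[0,0,0.005],"grip":20},{"linear":[0.062,0.001,-0.001],"rotation":[0,0,0.005],"grip":20},{"linear":[0.062,0.001,-0.001],"rotation":[0,0,0.005],"grip":20},{"linear":[0.062,0.001,-0.001],"rotation":[0,0,0.005],"grip":20},{"linear":[0.062,0.001,-0.001],"rotation":[0,0,0.005],"grip":20}]'; python3 - <<'E'
from h import *
go([465.5,113.2,45.3],np.pi/2)
E
```

```text
time_s: 6.52
eef_pos: [465.8, 113.2, 46.0]
ee_rot: [0.5, 0.501, 0.5, -0.5]
force: [0.5, -0.7, -2.2]
grip_width: 0.314
t 6.52 tcp [465.8 113.2  46. ] grip 26.8 F [ 0.5 -0.7 -2.2]
axes x,y,z: [[0.001, 0.0, -1.0], [1.0, -0.001, 0.001], [-0.001, -1.0, -0.0]]
linear [0.0024, -0.0011, 0.0001]
rotation [-0.001, -0.0008, -0.0027]
```

```bash
python3 -m jog '[{"linear":[0.0035,-0.001,0],"rotation":[0,0,-0.002],"grip":20},{"linear":[0.0035,-0.001,0],"rotation":[0,0,-0.002],"grip":20},{"linear":[0.0035,-0.001,0],"rotation":[0,0,-0.002],"grip":20},{"linear":[0.0035,-0.001,0],"rotation":[0,0,-0.002],"grip":32},{"linear":[0.0035,-0.001,0],"rotation":[0,0,-0.002],"grip":60},{"linear":[0.0035,-0.001,0],"rotation":[0,0,-0.002],"grip":85},{"linear":[0.0035,-0.001,0],"rotation":[0,0,-0.002],"grip":85},{"linear":[0.0035,-0.001,0],"rotation":[0,0,-0.002],"grip":85},{"linear":[0.0035,-0.001,0],"rotation":[0,0,-0.002],"grip":85},{"linear":[-0.1,-0.001,0],"rotation":[0,0,-0.002],"grip":85},{"linear":[-0.2,-0.001,0],"rotation":[0,0,-0.002],"grip":85},{"linear":[-0.26,-0.001,0],"rotation":[0,0,-0.002],"grip":85},{"linear":[-0.26,-0.001,0],"rotation":[0,0,-0.002],"grip":85}]'; python3 - <<'E'
from h import *
s,_=capture("scene")
go([644,71.1,105],np.pi/2)
b=cv2.resize(s[120:260,300:440],None,fx=4,fy=4,interpolation=cv2.INTER_CUBIC);cv2.imwrite("pics/c8.png",b[:,:,::-1])
for z in (72,):
  for dx in(0,): print(px("scene",[464.9,113.3,z]))
E
```

```text
time_s: 7.6
eef_pos: [467.2, 113.2, 127.6]
ee_rot: [0.502, 0.502, 0.498, -0.498]
force: [0.8, 0.7, 1.3]
grip_width: 0.995
t 7.65 tcp [466.2 113.2 125.5] grip 85.0 F [ 0.2 -0.9 -0.4]
axes x,y,z: [[0.004, 0.0, -1.0], [1.0, -0.0, 0.004], [-0.0, -1.0, -0.0]]
linear [0.0706, 0.5923, 0.1401]
rotation [-0.0009, -0.0008, -0.008]
[374.07725902 179.20027756]
```

View pics/c8.png

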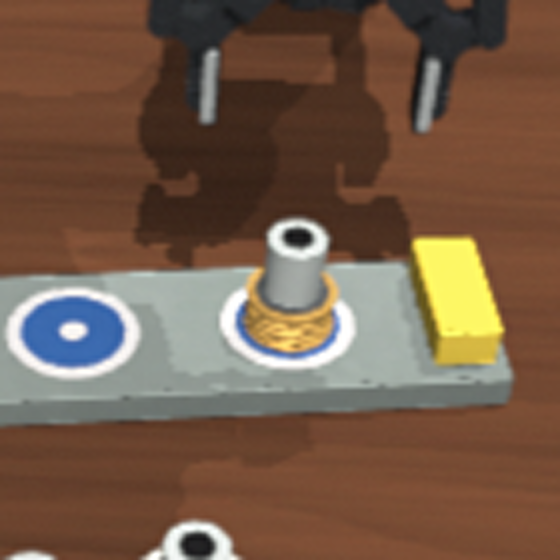

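```bash
python3 -m jog '[{"linear":[0,0.08,0.02],"rotation":[0,0,-0.008],"grip":85},{"linear":[0,0.2,0.05],"rotation":[0,0,-0.008],"grip":85},{"linear":[0,0.33,0.08],"rotation":[0,0,-0.008],"grip":85},{"linear":[0,0.45,0.11],"rotation":[0,0,-0.008],"grip":85},{"linear":[0.03,0.55,0.13],"rotation":[0,0,-0.008],"grip":85},{"linear":[0.07,0.592,0.14],"rotation":[0,0,-0.008],"grip":85},{"linear":[0.16,0.592,0.14],"rotation":[0,0,-0.008],"grip":85},{"linear":[0.25,0.592,0.14],"rotation":[0,0,-0.008],"grip":85},{"linear":[0.3,0.592,0.14],"rotation":[0,0,-0.008],"grip":85},{"linear":[0.3,0.592,0.14],"rotation":[0,0,-0.008],"grip":85},{"linear":[0.3,0.592,0.14],"rotation":[0,0,-0.008],"grip":85}]'; python3 - <<'E'
from h import *
go([643.6,71.1,27],np.pi/2)
s,_=capture("scene")
b=cv2.resize(s[160:300,280:420],None,fx=4,fy=4);cv2.imwrite("pics/c9.png",b[:,:,::-1])
e,_=cen(s,(374.2,179),4,"dark"); print(e,onplane("scene",e,72))
E
```

```text
time_s: 8.57
eef_pos: [643.5, 71.2, 34.8]
ee_rot: [0.499, 0.5, 0.501, -0.501]
force: [0.3, -0.1, 1.0]
grip_width: 0.994
t 8.57 tcp [643.5  71.2  34.8] grip 84.9 F [ 0.3 -0.1  1. ]
axes x,y,z: [[-0.003, 0.001, -1.0], [1.0, -0.001, -0.003], [-0.001, -1.0, -0.001]]
linear [0.0261, 0.0004, 0.0004]
rotation [-0.001, -0.0012, 0.0054]
[374.76292493 177.94174929] [461.10554011 114.65059927  72.        ]
```

View pics/c9.png

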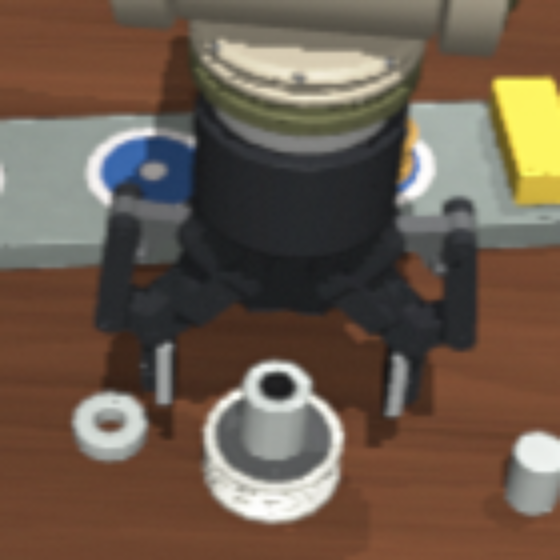

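```bash
python3 -m jog '[{"linear":[0.015,0,0],"rotation":[0,0,0.005],"grip":85},{"linear":[0.026,0,0],"rotation":[0,0,0.005],"grip":85},{"linear":[0.026,0,0],"rotation":[0,0,0.005],"grip":85},{"linear":[0.026,0,0],"rotation":[0,0,0.005],"grip":40},{"linear":[0.026,0,0],"rotation":[0,0,0.005],"grip":40},{"linear":[0.026,0,0],"rotation":[0,0,0.005],"grip":30},{"linear":[0.026,0,0],"rotation":[0,0,0.005],"grip":20},{"linear":[0.026,0,0],"rotation":[0,0,0.005],"grip":20},{"linear":[0.026,0,0],"rotation":[0,0,0.005],"grip":20},{"linear":[0.026,0,0],"rotation":[0,0,0.005],"grip":20},{"linear":[0.026,0,0],"rotation":[0,0,0.005],"grip":20},{"linear":[0.026,0,0],"rotation":[0,0,0.005],"grip":20}]' 50; python3 - <<'E'
from h import *
print("disp top",(479.3-644.2,9.4-71.2),"scene",(477.4-643,8.4-71.1))
go([643.6,71.1,27],np.pi/2)
E
```

```text
time_s: 9.62
eef_pos: [644.6, 71.1, 28.9]
ee_rot: [0.501, 0.501, 0.499, -0.499]
force: [-0.4, -0.5, 2.9]
grip_width: 0.311
disp top (-164.90000000000003, -61.800000000000004) scene (-165.60000000000002, -62.699999999999996)
t 9.62 tcp [644.6  71.1  28.9] grip 26.6 F [-0.4 -0.5  2.9]
axes x,y,z: [[0.003, 0.0, -1.0], [1.0, -0.0, 0.003], [-0.0, -1.0, -0.0]]
linear [0.0062, -0.0032, 0.0002]
rotation [-0.001, -0.0007, -0.0066]
```

```bash
python3 -m jog '[{"linear":[-0.06,0,0],"rotation":[0,0,-0.006],"grip":20},{"linear":[-0.15,0,0],"rotation":[0,0,-0.006],"grip":20},{"linear":[-0.25,0,0],"rotation":[0,0,-0.006],"grip":20},{"linear":[-0.3,0,0],"rotation":[0,0,-0.006],"grip":20},{"linear":[-0.3,0,0],"rotation":[0,0,-0.006],"grip":20},{"linear":[-0.3,0,0],"rotation":[0,0,-0.006],"grip":20}]'; python3 - <<'E'
from h import *
go([479.3,8.9,64],np.pi/2)
s,_=capture("scene")
b=cv2.resize(s[110:300,270:410],None,fx=3,fy=3);cv2.imwrite("pics/c10.png",b[:,:,::-1])
E
```

```text
time_s: 10.12
eef_pos: [644.0, 71.1, 118.2]
ee_rot: [0.5, 0.5, 0.5, -0.5]
force: [-1.0, -0.8, -2.7]
grip_width: 0.303
t 10.12 tcp [644.   71.1 118.2] grip 25.9 F [-1.  -0.8 -2.7]
axes x,y,z: [[-0.0, 0.0, -1.0], [1.0, -0.0, -0.0], [-0.0, -1.0, -0.0]]
linear [0.1809, -0.5489, 0.2077]
rotation [-0.0008, -0.0007, 0.0004]
```

View pics/c10.png

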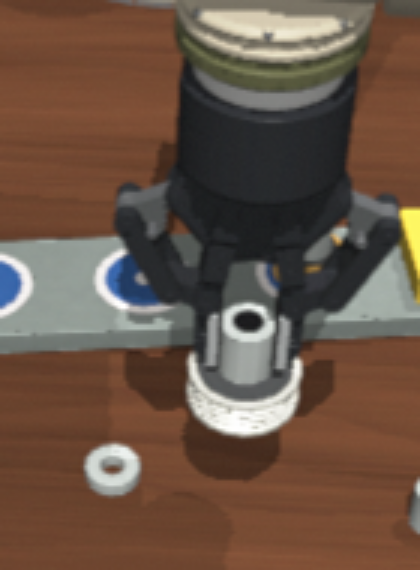

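```bash
python3 -m jog '[{"linear":[0,-0.06,0.02],"rotation":[0,0,0],"grip":20},{"linear":[0,-0.15,0.08],"rotation":[0,0,0],"grip":20},{"linear":[0,-0.25,0.13],"rotation":[0,0,0],"grip":20},{"linear":[0,-0.35,0.17],"rotation":[0,0,0],"grip":20},{"linear":[0,-0.45,0.2],"rotation":[0,0,0],"grip":20},{"linear":[0,-0.52,0.207],"rotation":[0,0,0],"grip":20},{"linear":[0.02,-0.549,0.207],"rotation":[0,0,0],"grip":20},{"linear":[0.06,-0.549,0.207],"rotation":[0,0,0],"grip":20},{"linear":[0.12,-0.549,0.207],"rotation":[0,0,0],"grip":20},{"linear":[0.16,-0.549,0.207],"rotation":[0,0,0],"grip":20},{"linear":[0.18,-0.549,0.207],"rotation":[0,0,0],"grip":20},{"linear":[0.18,-0.549,0.207],"rotation":[0,0,0],"grip":20},{"linear":[0.18,-0.549,0.207],"rotation":[0,0,0],"grip":20}]'; python3 - <<'E'
from h import *
go([479.3,8.9,47],np.pi/2)
E
```

```text
time_s: 11.25
eef_pos: [478.3, 9.2, 63.0]
ee_rot: [0.499, 0.499, 0.501, -0.501]
force: [0.5, -0.4, -1.8]
grip_width: 0.311
t 11.25 tcp [478.3   9.2  63. ] grip 26.6 F [ 0.5 -0.4 -1.8]
axes x,y,z: [[-0.004, 0.001, -1.0], [1.0, -0.0, -0.004], [-0.0, -1.0, -0.001]]
linear [0.0532, 0.0036, 0.0012]
rotation [-0.001, -0.0018, 0.0078]
```

```bash
python3 -m jog '[{"linear":[0.02,0.003,0.001],"rotation":[0,0,0.008],"grip":20},{"linear":[0.035,0.003,0.001],"rotation":[0,0,0.008],"grip":20},{"linear":[0.045,0.003,0.001],"rotation":[0,0,0.008],"grip":20},{"linear":[0.053,0.003,0.001],"rotation":[0,0,0.008],"grip":20},{"linear":[0.053,0.003,0.001],"rotation":[0,0,0.008],"grip":20},{"linear":[0.053,0.003,0.001],"rotation":[0,0,0.008],"grip":20},{"linear":[0.053,0.003,0.001],"rotation":[0,0,0.008],"grip":20}]'; python3 - <<'E'
from h import *
go([479.3,8.9,46.8],np.pi/2)
s,_=capture("scene")
b=cv2.resize(s[120:260,260:440],None,fx=4,fy=4);cv2.imwrite("pics/c11.png",b[:,:,::-1])
E
```

```text
time_s: 11.83
eef_pos: [479.2, 9.0, 47.1]
ee_rot: [0.5, 0.5, 0.5, -0.5]
force: [-0.3, 0.1, -2.2]
grip_width: 0.309
t 11.83 tcp [479.2   9.   47.1] grip 26.4 F [-0.3  0.1 -2.2]
axes x,y,z: [[0.0, 0.001, -1.0], [1.0, -0.0, 0.0], [-0.0, -1.0, -0.001]]
linear [0.0009, 0.0005, 0.0002]
rotation [-0.001, -0.0017, -0.0005]
```

View pics/c11.png

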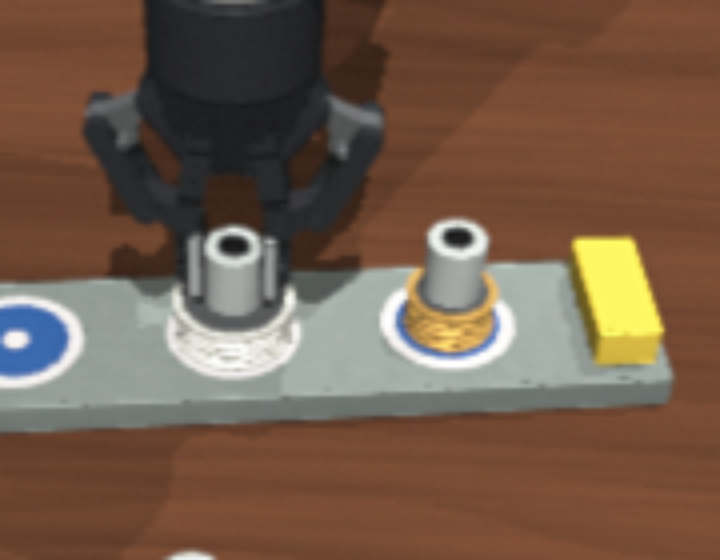

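Pulley 58 is just above mark 2 (crop ~(232,330)); release and rise.

```bash
python3 -m jog '[{"linear":[0.002,0.0005,0],"rotation":[0,0,0],"grip":20},{"linear":[0.002,0.0005,0],"rotation":[0,0,0],"grip":20},{"linear":[0.002,0.0005,0],"rotation":[0,0,0],"grip":32},{"linear":[0.002,0.0005,0],"rotation":[0,0,0],"grip":60},{"linear":[0.002,0.0005,0],"rotation":[0,0,0],"grip":85},{"linear":[0.002,0.0005,0],"rotation":[0,0,0],"grip":85},{"linear":[0.002,0.0005,0],"rotation":[0,0,0],"grip":85},{"linear":[0.002,0.0005,0],"rotation":[0,0,0],"grip":85},{"linear":[-0.1,0,0],"rotation":[0,0,0],"grip":85},{"linear":[-0.2,0,0],"rotation":[0,0,0],"grip":85},{"linear":[-0.26,0,0],"rotation":[0,0,0],"grip":85},{"linear":[-0.26,0,0],"rotation":[0,0,0],"grip":85}]'; python3 - <<'E'
from h import *
go([652.4,-264.5,100],np.pi/2)
s,_=capture("scene")
b=cv2.resize(s[120:260,260:440],None,fx=4,fy=4,interpolation=cv2.INTER_CUBIC);cv2.imwrite("pics/c12.png",b[:,:,::-1])
for P,nm in (([464.9,113.3,72],44),([478.4,8.9,72],58)):
    e,_=cen(s,px("scene",P),4,"dark"); print(nm,e.round(1),onplane("scene",e,72).round(1))
E
```

```text
time_s: 12.88
eef_pos: [480.9, 8.6, 128.6]
ee_rot: [0.502, 0.502, 0.498, -0.499]
force: [0.7, -0.1, 0.3]
grip_width: 0.997
t 12.88 tcp [480.9   8.6 128.6] grip 85.2 F [ 0.7 -0.1  0.3]
axes x,y,z: [[0.007, -0.001, -1.0], [1.0, -0.0, 0.007], [-0.0, -1.0, 0.001]]
linear [0.0999, 0.5712, 0.91]
rotation [-0.0006, 0.0013, -0.0137]
44 [374. 179.] [464.2 113.2  72. ]
58 [318.1 181.1] [477.4   8.9  72. ]
```

View pics/c12.png

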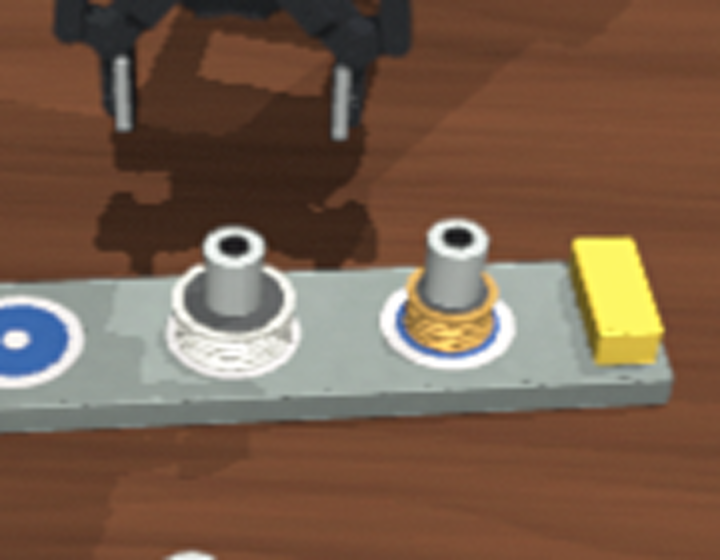

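```bash
python3 -m jog '[{"linear":[0,0.06,0.1],"rotation":[0,0,-0.013],"grip":85},{"linear":[0,0.13,0.2],"rotation":[0,0,-0.013],"grip":85},{"linear":[0,0.2,0.32],"rotation":[0,0,-0.013],"grip":85},{"linear":[0,0.28,0.45],"rotation":[0,0,-0.013],"grip":85},{"linear":[0,0.36,0.57],"rotation":[0,0,-0.013],"grip":85},{"linear":[0,0.44,0.69],"rotation":[0,0,-0.013],"grip":85},{"linear":[0,0.5,0.8],"rotation":[0,0,-0.013],"grip":85},{"linear":[0,0.55,0.88],"rotation":[0,0,-0.013],"grip":85},{"linear":[0.05,0.571,0.91],"rotation":[0,0,-0.013],"grip":85},{"linear":[0.1,0.571,0.91],"rotation":[0,0,-0.013],"grip":85},{"linear":[0.15,0.571,0.91],"rotation":[0,0,-0.013],"grip":85},{"linear":[0.15,0.571,0.91],"rotation":[0,0,-0.013],"grip":85},{"linear":[0.15,0.571,0.91],"rotation":[0,0,-0.013],"grip":85}]'; python3 - <<'E'
from h import *
go([652.4,-264.5,27],np.pi/2)
s,_=capture("scene")
b=cv2.resize(s[120:300,80:230],None,fx=3,fy=3);cv2.imwrite("pics/c13.png",b[:,:,::-1])
print("disp",(492.8-652.7,-95+264),(491.1-652,-96.2+264.9))
E
```

```text
time_s: 14.02
eef_pos: [650.7, -263.9, 80.4]
ee_rot: [0.498, 0.499, 0.502, -0.501]
force: [-0.7, -0.7, 1.3]
grip_width: 0.997
t 14.02 tcp [ 650.7 -263.9   80.4] grip 85.1 F [-0.7 -0.7  1.3]
axes x,y,z: [[-0.005, 0.002, -1.0], [1.0, -0.0, -0.005], [-0.0, -1.0, -0.002]]
linear [0.1779, 0.0067, 0.0022]
rotation [-0.0007, -0.0035, 0.011]
disp (-159.90000000000003, 169) (-160.89999999999998, 168.7)
```

View pics/c13.png

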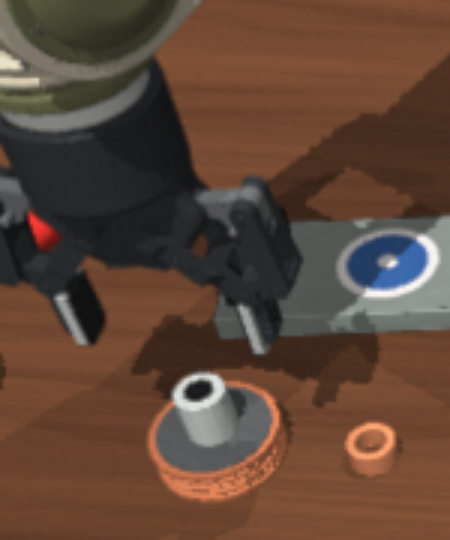

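```bash
python3 -m jog '[{"linear":[0.08,0.006,0.002],"rotation":[0,-0.003,0.011],"grip":85},{"linear":[0.14,0.006,0.002],"rotation":[0,-0.003,0.011],"grip":85},{"linear":[0.165,0.006,0.002],"rotation":[0,-0.003,0.011],"grip":85},{"linear":[0.178,0.006,0.002],"rotation":[0,-0.003,0.011],"grip":85},{"linear":[0.178,0.006,0.002],"rotation":[0,-0.003,0.011],"grip":85},{"linear":[0.178,0.006,0.002],"rotation":[0,-0.003,0.011],"grip":85},{"linear":[0.178,0.006,0.002],"rotation":[0,-0.003,0.011],"grip":85}]'; python3 - <<'E'
from h import *
go([652.4,-264.5,27],np.pi/2)
s,_=capture("scene")
b=cv2.resize(s[160:300,80:220],None,fx=4,fy=4);cv2.imwrite("pics/c14.png",b[:,:,::-1])
E
```

```text
time_s: 14.65
eef_pos: [653.5, -265.1, 30.0]
ee_rot: [0.502, 0.501, 0.498, -0.5]
force: [0.2, 0.5, 0.7]
grip_width: 0.994
t 14.65 tcp [ 653.5 -265.1   30. ] grip 84.9 F [0.2 0.5 0.7]
axes x,y,z: [[0.004, -0.002, -1.0], [1.0, -0.0, 0.004], [-0.0, -1.0, 0.002]]
linear [0.01, -0.0037, -0.002]
rotation [-0.0005, 0.0046, -0.0083]
```

View pics/c14.png

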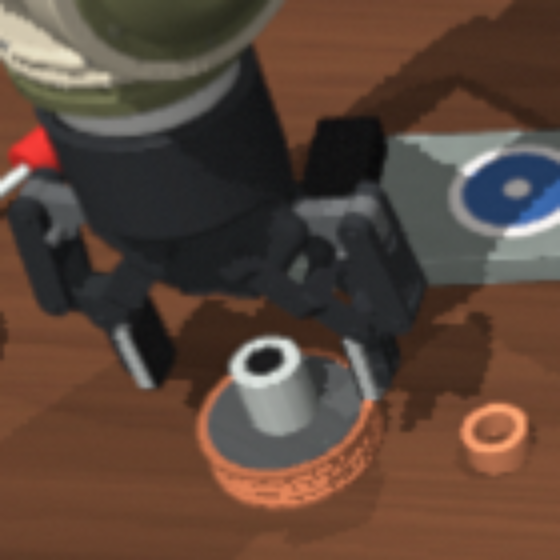

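```bash
python3 -m jog '[{"linear":[0.01,-0.003,-0.002],"rotation":[0,0.004,-0.008],"grip":85},{"linear":[0.01,-0.003,-0.002],"rotation":[0,0.004,-0.008],"grip":85},{"linear":[0.01,-0.003,-0.002],"rotation":[0,0.004,-0.008],"grip":40},{"linear":[0.01,-0.003,-0.002],"rotation":[0,0.004,-0.008],"grip":40},{"linear":[0.01,-0.003,-0.002],"rotation":[0,0.004,-0.008],"grip":30},{"linear":[0.01,-0.003,-0.002],"rotation":[0,0.004,-0.008],"grip":20},{"linear":[0.01,-0.003,-0.002],"rotation":[0,0.004,-0.008],"grip":20},{"linear":[0.01,-0.003,-0.002],"rotation":[0,0.004,-0.008],"grip":20},{"linear":[0.01,-0.003,-0.002],"rotation":[0,0.004,-0.008],"grip":20},{"linear":[0.01,-0.003,-0.002],"rotation":[0,0.004,-0.008],"grip":20},{"linear":[0.01,-0.003,-0.002],"rotation":[0,0.004,-0.008],"grip":20},{"linear":[0.01,-0.003,-0.002],"rotation":[0,0.004,-0.008],"grip":20}]' 60; python3 - <<'E'
from h import *
go([652.4,-264.5,27],np.pi/2)
E
```

```text
time_s: 15.7
eef_pos: [652.7, -264.4, 27.1]
ee_rot: [0.5, 0.5, 0.5, -0.5]
force: [-0.1, 0.3, 3.5]
grip_width: 0.307
t 15.7 tcp [ 652.7 -264.4   27.1] grip 26.2 F [-0.1  0.3  3.5]
axes x,y,z: [[0.0, -0.0, -1.0], [1.0, -0.0, 0.0], [-0.0, -1.0, 0.0]]
linear [0.0004, -0.0009, 0.0002]
rotation [-0.0004, 0.0006, -0.0008]
```

```bash
python3 -m jog '[{"linear":[-0.06,0,0],"rotation":[0,0,0],"grip":20},{"linear":[-0.15,0,0],"rotation":[0,0,0],"grip":20},{"linear":[-0.25,0,0],"rotation":[0,0,0],"grip":20},{"linear":[-0.3,0,0],"rotation":[0,0,0],"grip":20},{"linear":[-0.3,0,0],"rotation":[0,0,0],"grip":20},{"linear":[-0.3,0,0],"rotation":[0,0,0],"grip":20}]'; python3 - <<'E'
from h import *
go([492.3,-95.5,64],np.pi/2)
s,_=capture("scene")
b=cv2.resize(s[110:300,80:220],None,fx=3,fy=3);cv2.imwrite("pics/c15.png",b[:,:,::-1])
E
```

```text
time_s: 16.2
eef_pos: [652.3, -264.4, 116.1]
ee_rot: [-0.5, -0.5, -0.5, 0.5]
force: [-0.6, 0.5, -3.9]
grip_width: 0.31
t 16.2 tcp [ 652.3 -264.4  116.1] grip 26.5 F [-0.6  0.5 -3.9]
axes x,y,z: [[-0.001, 0.0, -1.0], [1.0, -0.0, -0.001], [-0.0, -1.0, -0.0]]
linear [0.1741, -0.5334, -0.5628]
rotation [-0.0005, -0.0001, 0.0011]
```

View pics/c15.png

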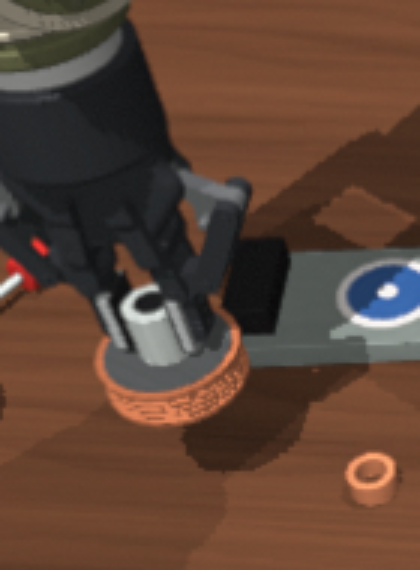

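```bash
python3 -m jog '[{"linear":[0,-0.04,-0.04],"rotation":[0,0,0],"grip":20},{"linear":[0,-0.12,-0.12],"rotation":[0,0,0],"grip":20},{"linear":[0,-0.2,-0.21],"rotation":[0,0,0],"grip":20},{"linear":[0,-0.28,-0.3],"rotation":[0,0,0],"grip":20},{"linear":[0,-0.37,-0.39],"rotation":[0,0,0],"grip":20},{"linear":[0,-0.45,-0.47],"rotation":[0,0,0],"grip":20},{"linear":[0,-0.51,-0.54],"rotation":[0,0,0],"grip":20},{"linear":[0.02,-0.533,-0.563],"rotation":[0,0,0],"grip":20},{"linear":[0.06,-0.533,-0.563],"rotation":[0,0,0],"grip":20},{"linear":[0.12,-0.533,-0.563],"rotation":[0,0,0],"grip":20},{"linear":[0.16,-0.533,-0.563],"rotation":[0,0,0],"grip":20},{"linear":[0.175,-0.533,-0.563],"rotation":[0,0,0],"grip":20},{"linear":[0.175,-0.533,-0.563],"rotation":[0,0,0],"grip":20},{"linear":[0.175,-0.533,-0.563],"rotation":[0,0,0],"grip":20}]'; python3 - <<'E'
from h import *
go([492.3,-95.5,45.2],np.pi/2)
E
```

```text
time_s: 17.42
eef_pos: [491.6, -95.0, 62.6]
ee_rot: [0.499, 0.5, 0.501, -0.501]
force: [1.2, -0.8, -3.3]
grip_width: 0.304
t 17.42 tcp [491.6 -95.   62.6] grip 25.9 F [ 1.2 -0.8 -3.3]
axes x,y,z: [[-0.004, 0.002, -1.0], [1.0, -0.0, -0.004], [-0.0, -1.0, -0.002]]
linear [0.0579, 0.0026, 0.0019]
rotation [-0.0007, -0.0037, 0.0074]
```

```bash
python3 -m jog '[{"linear":[0.02,0.0025,0.002],"rotation":[0,-0.004,0.007],"grip":20},{"linear":[0.035,0.0025,0.002],"rotation":[0,-0.004,0.007],"grip":20},{"linear":[0.048,0.0025,0.002],"rotation":[0,-0.004,0.007],"grip":20},{"linear":[0.058,0.0025,0.002],"rotation":[0,-0.004,0.007],"grip":20},{"linear":[0.058,0.0025,0.002],"rotation":[0,-0.004,0.007],"grip":20},{"linear":[0.058,0.0025,0.002],"rotation":[0,-0.004,0.007],"grip":20},{"linear":[0.058,0.0025,0.002],"rotation":[0,-0.004,0.007],"grip":20}]'; python3 - <<'E'
from h import *
go([492.3,-95.5,45],np.pi/2)
s,_=capture("scene")
b=cv2.resize(s[120:260,180:360],None,fx=4,fy=4);cv2.imwrite("pics/c16.png",b[:,:,::-1])
E
```

```text
time_s: 18.0
eef_pos: [492.3, -95.6, 45.1]
ee_rot: [-0.5, -0.5, -0.5, 0.5]
force: [-0.4, -0.8, -3.4]
grip_width: 0.31
t 18.0 tcp [492.3 -95.6  45.1] grip 26.4 F [-0.4 -0.8 -3.4]
axes x,y,z: [[-0.0, -0.0, -1.0], [1.0, -0.0, -0.0], [-0.0, -1.0, 0.0]]
linear [0.0004, -0.0001, -0.0002]
rotation [-0.0006, 0.0004, 0.0002]
```

View pics/c16.png

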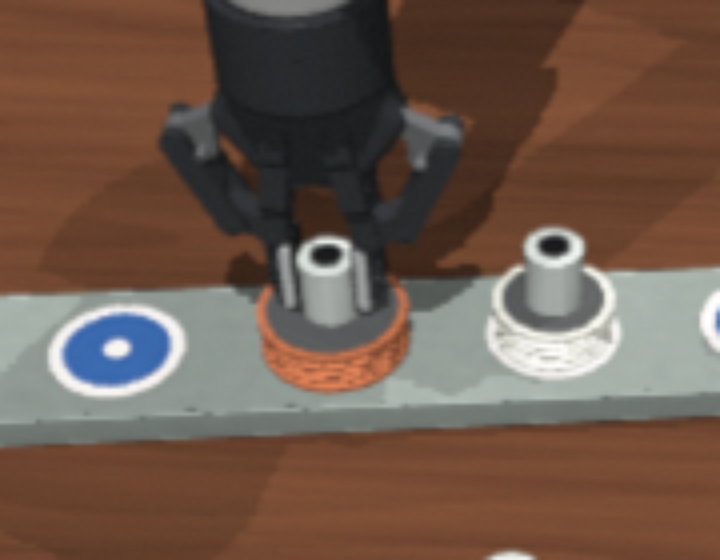

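```bash
python3 -m jog '[{"linear":[0.002,0,0],"rotation":[0,0,0],"grip":20},{"linear":[0.002,0,0],"rotation":[0,0,0],"grip":20},{"linear":[0.002,0,0],"rotation":[0,0,0],"grip":32},{"linear":[0.002,0,0],"rotation":[0,0,0],"grip":60},{"linear":[0.002,0,0],"rotation":[0,0,0],"grip":85},{"linear":[0.002,0,0],"rotation":[0,0,0],"grip":85},{"linear":[0.002,0,0],"rotation":[0,0,0],"grip":85},{"linear":[0.002,0,0],"rotation":[0,0,0],"grip":85},{"linear":[-0.1,0,0],"rotation":[0,0,0],"grip":85},{"linear":[-0.2,0,0],"rotation":[0,0,0],"grip":85},{"linear":[-0.26,0,0],"rotation":[0,0,0],"grip":85},{"linear":[-0.26,0,0],"rotation":[0,0,0],"grip":85}]'; python3 - <<'E'
from h import *
go([631.2,276.5,130],np.pi/2)
s,_=capture("scene")
for P,nm in (([464.9,113.3,72],44),([478.4,8.9,72],58),([492,-95.6,72],72)):
    e,_=cen(s,px("scene",P),4,"dark"); print(nm,e.round(1),onplane("scene",e,72).round(1))
E
```

```text
time_s: 19.05
eef_pos: [494.0, -96.2, 126.8]
ee_rot: [0.502, 0.501, 0.498, -0.499]
force: [1.1, -0.2, -0.2]
grip_width: 0.996
t 19.05 tcp [494.  -96.2 126.8] grip 85.1 F [ 1.1 -0.2 -0.2]
axes x,y,z: [[0.006, -0.003, -1.0], [1.0, -0.0, 0.006], [-0.0, -1.0, 0.003]]
linear [-0.0117, 0.4571, -1.2425]
rotation [-0.0005, 0.006, -0.0123]
44 [374. 179.] [464.2 113.2  72. ]
58 [318.1 181.1] [477.4   8.9  72. ]
72 [261.  183.3] [491.2 -96.2  72. ]
```

```bash
python3 -m jog '[{"linear":[0,0.04,-0.1],"rotation":[0,0.006,-0.012],"grip":85},{"linear":[0,0.08,-0.2],"rotation":[0,0.006,-0.012],"grip":85},{"linear":[0,0.13,-0.33],"rotation":[0,0.006,-0.012],"grip":85},{"linear":[0,0.18,-0.46],"rotation":[0,0.006,-0.012],"grip":85},{"linear":[0,0.23,-0.59],"rotation":[0,0.006,-0.012],"grip":85},{"linear":[0,0.28,-0.72],"rotation":[0,0.006,-0.012],"grip":85},{"linear":[0,0.33,-0.83],"rotation":[0,0.006,-0.012],"grip":85},{"linear":[0,0.37,-0.9],"rotation":[0,0.006,-0.012],"grip":85},{"linear":[0,0.4,-0.95],"rotation":[0,0.006,-0.012],"grip":85},{"linear":[0,0.4,-0.95],"rotation":[0,0.006,-0.012],"grip":85}]'; python3 - <<'E'
from h import *
go([631.2,276.5,75],np.pi/2)
E
```

```text
time_s: 19.93
eef_pos: [613.3, 191.8, 122.3]
ee_rot: [0.499, 0.499, 0.502, -0.5]
force: [-0.4, -0.2, 0.3]
grip_width: 0.994
t 19.93 tcp [613.3 191.8 122.3] grip 84.9 F [-0.4 -0.2  0.3]
axes x,y,z: [[-0.005, 0.002, -1.0], [1.0, 0.003, -0.005], [0.003, -1.0, -0.002]]
linear [0.158, 0.0613, -0.2818]
rotation [0.0052, -0.0032, 0.0093]
```

```bash
python3 -m jog '[{"linear":[0,0.02,-0.1],"rotation":[0.005,-0.003,0.009],"grip":85},{"linear":[0,0.04,-0.2],"rotation":[0.005,-0.003,0.009],"grip":85},{"linear":[0.02,0.061,-0.26],"rotation":[0.005,-0.003,0.009],"grip":85},{"linear":[0.07,0.061,-0.282],"rotation":[0.005,-0.003,0.009],"grip":85},{"linear":[0.12,0.061,-0.282],"rotation":[0.005,-0.003,0.009],"grip":85},{"linear":[0.158,0.061,-0.282],"rotation":[0.005,-0.003,0.009],"grip":85},{"linear":[0.158,0.061,-0.282],"rotation":[0.005,-0.003,0.009],"grip":85},{"linear":[0.158,0.061,-0.282],"rotation":[0.005,-0.003,0.009],"grip":85}]'; python3 - <<'E'
from h import *
go([631.2,276.5,27],np.pi/2)
s,_=capture("scene")
b=cv2.resize(s[120:310,380:540],None,fx=3,fy=3);cv2.imwrite("pics/c17.png",b[:,:,::-1])
E
```

```text
time_s: 20.6
eef_pos: [630.7, 275.4, 74.0]
ee_rot: [-0.499, -0.5, -0.5, 0.501]
force: [0.5, 0.3, 0.7]
grip_width: 0.998
t 20.6 tcp [630.7 275.4  74. ] grip 85.2 F [0.5 0.3 0.7]
axes x,y,z: [[-0.002, -0.001, -1.0], [1.0, -0.001, -0.002], [-0.001, -1.0, 0.001]]
linear [0.1566, 0.002, -0.0038]
rotation [-0.002, 0.0011, 0.0045]
```

View pics/c17.png

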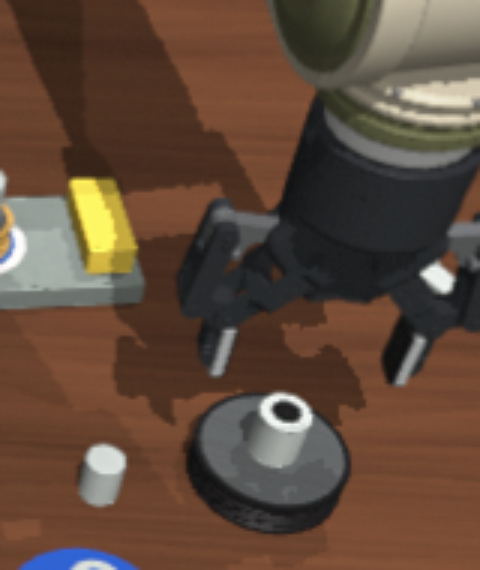

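```bash
python3 -m jog '[{"linear":[0.06,0.002,-0.004],"rotation":[-0.002,0.001,0.004],"grip":85},{"linear":[0.11,0.002,-0.004],"rotation":[-0.002,0.001,0.004],"grip":85},{"linear":[0.14,0.002,-0.004],"rotation":[-0.002,0.001,0.004],"grip":85},{"linear":[0.157,0.002,-0.004],"rotation":[-0.002,0.001,0.004],"grip":85},{"linear":[0.157,0.002,-0.004],"rotation":[-0.002,0.001,0.004],"grip":85},{"linear":[0.157,0.002,-0.004],"rotation":[-0.002,0.001,0.004],"grip":85},{"linear":[0.157,0.002,-0.004],"rotation":[-0.002,0.001,0.004],"grip":85}]'; python3 - <<'E'
from h import *
go([631.2,276.5,27],np.pi/2)
s,_=capture("scene")
b=cv2.resize(s[160:310,400:550],None,fx=3.6,fy=3.6);cv2.imwrite("pics/c18.png",b[:,:,::-1])
E
```

```text
time_s: 21.23
eef_pos: [632.5, 277.0, 29.2]
ee_rot: [0.501, 0.501, 0.499, -0.499]
force: [-0.4, 0.3, -0.2]
grip_width: 0.997
t 21.23 tcp [632.5 277.   29.2] grip 85.2 F [-0.4  0.3 -0.2]
axes x,y,z: [[0.004, 0.001, -1.0], [1.0, 0.0, 0.004], [0.0, -1.0, -0.001]]
linear [0.0075, -0.0042, 0.0016]
rotation [0.0002, -0.0018, -0.0073]
```

View pics/c18.png

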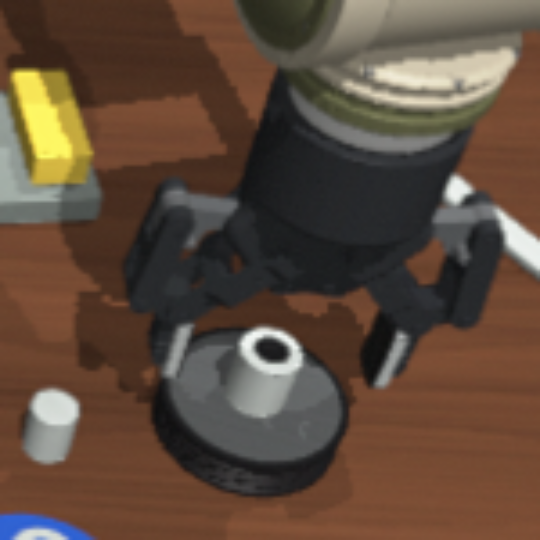

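```bash
python3 -m jog '[{"linear":[0.0075,-0.004,0.0015],"rotation":[0,-0.002,-0.007],"grip":85},{"linear":[0.0075,-0.004,0.0015],"rotation":[0,-0.002,-0.007],"grip":85},{"linear":[0.0075,-0.004,0.0015],"rotation":[0,-0.002,-0.007],"grip":40},{"linear":[0.0075,-0.004,0.0015],"rotation":[0,-0.002,-0.007],"grip":40},{"linear":[0.0075,-0.004,0.0015],"rotation":[0,-0.002,-0.007],"grip":30},{"linear":[0.0075,-0.004,0.0015],"rotation":[0,-0.002,-0.007],"grip":20},{"linear":[0.0075,-0.004,0.0015],"rotation":[0,-0.002,-0.007],"grip":20},{"linear":[0.0075,-0.004,0.0015],"rotation":[0,-0.002,-0.007],"grip":20},{"linear":[0.0075,-0.004,0.0015],"rotation":[0,-0.002,-0.007],"grip":20},{"linear":[0.0075,-0.004,0.0015],"rotation":[0,-0.002,-0.007],"grip":20},{"linear":[0.0075,-0.004,0.0015],"rotation":[0,-0.002,-0.007],"grip":20},{"linear":[0.0075,-0.004,0.0015],"rotation":[0,-0.002,-0.007],"grip":20}]' 70; python3 - <<'E'
from h import *
go([631.2,276.5,27],np.pi/2)
print("disp",(506.2-631.9,-199.3-276.4),(504.8-630.6,-200.8-276.8))
E
```

```text
time_s: 22.28
eef_pos: [631.4, 276.5, 27.3]
ee_rot: [0.5, 0.5, 0.5, -0.5]
force: [-1.5, -0.3, 5.1]
grip_width: 0.307
t 22.28 tcp [631.4 276.5  27.3] grip 26.2 F [-1.5 -0.3  5.1]
axes x,y,z: [[0.0, -0.0, -1.0], [1.0, 0.0, 0.0], [0.0, -1.0, 0.0]]
linear [0.0009, -0.0005, 0.0]
rotation [0.0003, 0.0002, -0.0009]
disp (-125.69999999999999, -475.7) (-125.80000000000001, -477.6)
```

```bash
python3 -m jog '[{"linear":[-0.05,0,0],"rotation":[0,0,0],"grip":20},{"linear":[-0.13,0,0],"rotation":[0,0,0],"grip":20},{"linear":[-0.23,0,0],"rotation":[0,0,0],"grip":20},{"linear":[-0.33,0,0],"rotation":[0,0,0],"grip":20},{"linear":[-0.4,0,0],"rotation":[0,0,0],"grip":20},{"linear":[-0.4,0,0],"rotation":[0,0,0],"grip":20},{"linear":[-0.4,0,0],"rotation":[0,0,0],"grip":20}]'; python3 - <<'E'
from h import *
go([560,0,146],np.pi/2)
s,_=capture("scene")
b=cv2.resize(s[80:310,400:550],None,fx=2.5,fy=2.5);cv2.imwrite("pics/c19.png",b[:,:,::-1])
E
```

```text
time_s: 22.87
eef_pos: [631.0, 276.5, 146.2]
ee_rot: [0.5, 0.5, 0.5, -0.5]
force: [0.3, 0.1, -6.5]
grip_width: 0.309
t 22.87 tcp [631.  276.5 146.2] grip 26.4 F [ 0.3  0.1 -6.5]
axes x,y,z: [[-0.0, -0.0, -1.0], [1.0, 0.0, -0.0], [0.0, -1.0, 0.0]]
linear [0.0008, -0.2369, 0.9218]
rotation [0.0003, 0.0002, 0.0007]
```

View pics/c19.png

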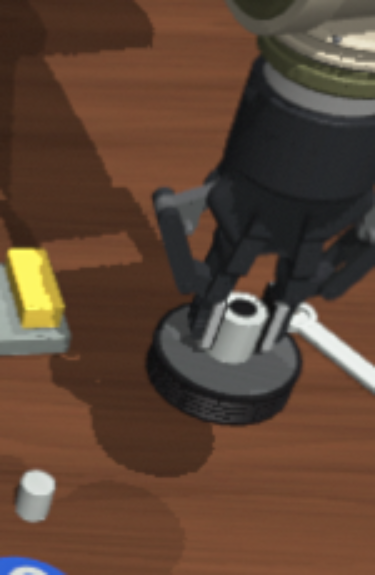

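```bash
python3 -m jog '[{"linear":[0,-0.01,0.04],"rotation":[0,0,0],"grip":20},{"linear":[0,-0.03,0.12],"rotation":[0,0,0],"grip":20},{"linear":[0,-0.05,0.22],"rotation":[0,0,0],"grip":20},{"linear":[0,-0.08,0.32],"rotation":[0,0,0],"grip":20},{"linear":[0,-0.11,0.42],"rotation":[0,0,0],"grip":20},{"linear":[0,-0.13,0.52],"rotation":[0,0,0],"grip":20},{"linear":[0,-0.16,0.62],"rotation":[0,0,0],"grip":20},{"linear":[0,-0.18,0.72],"rotation":[0,0,0],"grip":20},{"linear":[0,-0.21,0.81],"rotation":[0,0,0],"grip":20},{"linear":[0,-0.23,0.88],"rotation":[0,0,0],"grip":20},{"linear":[0,-0.236,0.92],"rotation":[0,0,0],"grip":20},{"linear":[0,-0.236,0.92],"rotation":[0,0,0],"grip":20}]'; python3 - <<'E'
from h import *
go([505.8,-200.1,64],np.pi/2)
E
```

```text
time_s: 23.92
eef_pos: [558.7, -1.5, 143.2]
ee_rot: [-0.498, -0.499, -0.501, 0.502]
force: [0.2, 1.0, -5.4]
grip_width: 0.309
t 23.92 tcp [558.7  -1.5 143.2] grip 26.4 F [ 0.2  1.  -5.4]
axes x,y,z: [[-0.007, -0.001, -1.0], [1.0, -0.003, -0.007], [-0.003, -1.0, 0.001]]
linear [0.2656, -0.1728, 0.6622]
rotation [-0.005, 0.0012, 0.0131]
```

```bash
python3 -m jog '[{"linear":[0,-0.01,0.04],"rotation":[0,0,0.013],"grip":20},{"linear":[0,-0.03,0.12],"rotation":[-0.005,0,0.013],"grip":20},{"linear":[0,-0.06,0.22],"rotation":[-0.005,0,0.013],"grip":20},{"linear":[0,-0.08,0.32],"rotation":[-0.005,0,0.013],"grip":20},{"linear":[0,-0.11,0.42],"rotation":[-0.005,0,0.013],"grip":20},{"linear":[0,-0.13,0.52],"rotation":[-0.005,0,0.013],"grip":20},{"linear":[0,-0.16,0.61],"rotation":[-0.005,0,0.013],"grip":20},{"linear":[0,-0.172,0.65],"rotation":[-0.005,0,0.013],"grip":20},{"linear":[0.01,-0.173,0.662],"rotation":[-0.005,0,0.013],"grip":20},{"linear":[0.04,-0.173,0.662],"rotation":[-0.005,0,0.013],"grip":20},{"linear":[0.1,-0.173,0.662],"rotation":[-0.005,0,0.013],"grip":20},{"linear":[0.17,-0.173,0.662],"rotation":[-0.005,0,0.013],"grip":20},{"linear":[0.23,-0.173,0.662],"rotation":[-0.005,0,0.013],"grip":20},{"linear":[0.266,-0.173,0.662],"rotation":[-0.005,0,0.013],"grip":20},{"linear":[0.266,-0.173,0.662],"rotation":[-0.005,0,0.013],"grip":20},{"linear":[0.266,-0.173,0.662],"rotation":[-0.005,0,0.013],"grip":20}]'; python3 - <<'E'
from h import *
go([505.8,-200.1,45.4],np.pi/2)
s,_=capture("scene")
b=cv2.resize(s[120:260,130:310],None,fx=4,fy=4);cv2.imwrite("pics/c20.png",b[:,:,::-1])
E
```

```text
time_s: 25.25
eef_pos: [506.0, -199.1, 63.6]
ee_rot: [0.5, 0.5, 0.5, -0.5]
force: [0.5, 0.4, -3.5]
grip_width: 0.302
t 25.25 tcp [ 506.  -199.1   63.6] grip 25.8 F [ 0.5  0.4 -3.5]
axes x,y,z: [[-0.001, 0.0, -1.0], [1.0, 0.001, -0.001], [0.001, -1.0, -0.0]]
linear [0.0606, -0.0007, 0.0033]
rotation [0.0022, -0.0002, 0.0015]
```

View pics/c20.png

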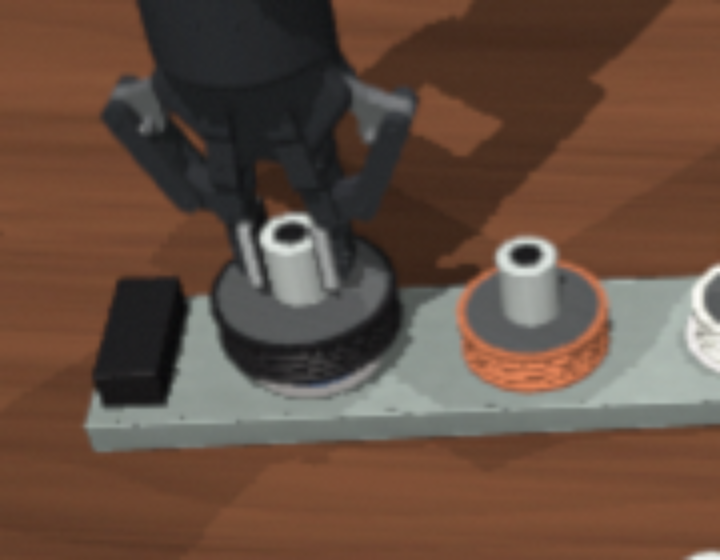

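```bash
python3 -m jog '[{"linear":[0.02,-0.001,0.003],"rotation":[0.002,0,0.001],"grip":20},{"linear":[0.035,-0.001,0.003],"rotation":[0.002,0,0.001],"grip":20},{"linear":[0.05,-0.001,0.003],"rotation":[0.002,0,0.001],"grip":20},{"linear":[0.06,-0.001,0.003],"rotation":[0.002,0,0.001],"grip":20},{"linear":[0.06,-0.001,0.003],"rotation":[0.002,0,0.001],"grip":20},{"linear":[0.06,-0.001,0.003],"rotation":[0.002,0,0.001],"grip":20},{"linear":[0.06,-0.001,0.003],"rotation":[0.002,0,0.001],"grip":20}]'; python3 - <<'E'
from h import *
go([505.8,-200.1,45.3],np.pi/2)
E
```

```text
time_s: 25.88
eef_pos: [506.2, -200.7, 46.6]
ee_rot: [0.501, 0.5, 0.499, -0.5]
force: [-0.8, -1.1, -3.7]
grip_width: 0.31
t 25.88 tcp [ 506.2 -200.7   46.6] grip 26.4 F [-0.8 -1.1 -3.7]
axes x,y,z: [[0.002, -0.001, -1.0], [1.0, -0.0, 0.002], [-0.0, -1.0, 0.001]]
linear [0.0043, -0.0014, -0.0019]
rotation [-0.0006, 0.0024, -0.0032]
```

```bash
python3 -m jog '[{"linear":[0.004,-0.001,-0.002],"rotation":[0,0.002,-0.003],"grip":20},{"linear":[0.004,-0.001,-0.002],"rotation":[0,0.002,-0.003],"grip":20},{"linear":[0.004,-0.001,-0.002],"rotation":[0,0.002,-0.003],"grip":20},{"linear":[0.004,-0.001,-0.002],"rotation":[0,0.002,-0.003],"grip":20}]'; python3 - <<'E'
from h import *
go([505.8,-200.1,45],np.pi/2)
E
```

```text
time_s: 26.22
eef_pos: [505.9, -200.1, 45.4]
ee_rot: [-0.5, -0.5, -0.5, 0.5]
force: [-0.2, 0.8, -5.5]
grip_width: 0.304
t 26.22 tcp [ 505.9 -200.1   45.4] grip 26.0 F [-0.2  0.8 -5.5]
axes x,y,z: [[0.0, -0.0, -1.0], [1.0, -0.0, 0.0], [-0.0, -1.0, 0.0]]
linear [0.0015, -0.0004, 0.0001]
rotation [-0.0007, 0.0005, -0.0004]
```

Position is right, so release, rise, then move off towards the robot's right so the top camera can see.

```bash
python3 -m jog '[{"linear":[0.002,0,0],"rotation":[0,0,0],"grip":20},{"linear":[0.002,0,0],"rotation":[0,0,0],"grip":20},{"linear":[0.002,0,0],"rotation":[0,0,0],"grip":32},{"linear":[0.002,0,0],"rotation":[0,0,0],"grip":60},{"linear":[0.002,0,0],"rotation":[0,0,0],"grip":85},{"linear":[0.002,0,0],"rotation":[0,0,0],"grip":85},{"linear":[0.002,0,0],"rotation":[0,0,0],"grip":85},{"linear":[0.002,0,0],"rotation":[0,0,0],"grip":85},{"linear":[-0.1,0,0],"rotation":[0,0,0],"grip":85},{"linear":[-0.2,0,0],"rotation":[0,0,0],"grip":85},{"linear":[-0.3,0,0],"rotation":[0,0,0],"grip":85},{"linear":[-0.4,-0.1,0.1],"rotation":[0,0,0],"grip":85},{"linear":[-0.5,-0.3,0.3],"rotation":[0,0,0],"grip":85},{"linear":[-0.5,-0.45,0.45],"rotation":[0,0,0],"grip":85},{"linear":[-0.5,-0.6,0.6],"rotation":[0,0,0],"grip":85},{"linear":[-0.5,-0.75,0.75],"rotation":[0,0,0],"grip":85},{"linear":[-0.5,-0.8,0.85],"rotation":[0,0,0],"grip":85},{"linear":[-0.5,-0.8,0.85],"rotation":[0,0,0],"grip":85}]'; python3 - <<'E'
from h import *
t,_=capture("top");s,_=capture("scene")
cv2.imwrite("pics/top9.png",t[:,:,::-1]);cv2.imwrite("pics/scene9.png",s[:,:,::-1])
M={44:((466,113.7),(463.9,113)),58:((479.3,9.4),(477.4,8.4)),72:((492.8,-95),(491.1,-96.2)),86:((506.2,-199.3),(504.8,-200.8))}
for k,(a,b) in M.items():
    for n,im,m in(("top",t,a),("scene",s,b)):
        try:
            e,A=cen(im,px(n,[*m,72]),4,"dark"); print(k,n,e.round(1),round(A,1),"err",(onplane(n,e,72)[:2]-m).round(2))
        except Exception as x: print(k,n,x)
E
```

```text
time_s: 27.72
eef_pos: [310.3, -403.2, 192.6]
ee_rot: [0.5, 0.5, 0.5, -0.5]
force: [0.1, -1.6, 0.4]
grip_width: 0.993
44 top [255.  330.5] 48.4 err [-0.13  0.24]
44 scene [374. 179.] 30.2 err [0.34 0.22]
58 top [314.  323.5] 47.4 err [-0.65  0.13]
58 scene [318.1 181.1] 31.3 err [0.04 0.49]
72 top [372.8 315.7] 45.5 err [-0.09 -0.16]
72 scene [261.  183.3] 32.3 err [0.13 0.01]
86 top [430.9 308.4] 46.9 err [-0.3  -0.26]
86 scene [203.5 185.5] 33.5 err [ 0.07 -0.15]
```

View pics/top9.png

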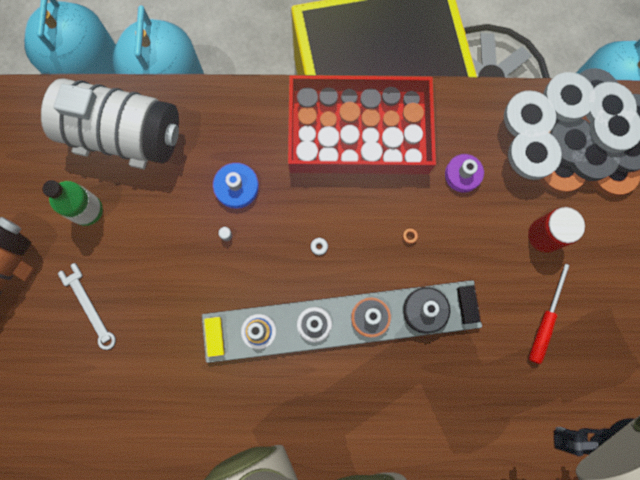

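View pics/scene9.png

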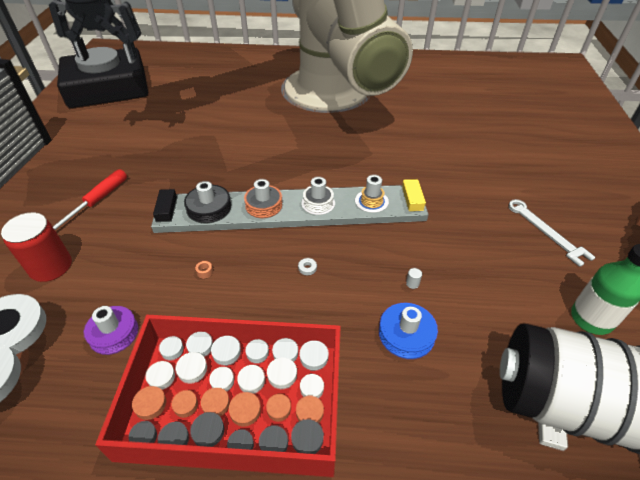

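```bash
python3 -m jog '[{"linear":[0,0,0],"rotation":[0,0,0],"grip":85},{"linear":[0,0,0],"rotation":[0,0,0],"grip":85},{"linear":[0,0,0],"rotation":[0,0,0],"grip":85},{"linear":[0,0,0],"rotation":[0,0,0],"grip":85}]'; python3 - <<'E'
from h import *
s=sense();print(s["dq"].round(3),s["force"].round(1)); print(finish_job())
E
```

```text
time_s: 28.15
eef_pos: [309.2, -405.1, 192.5]
ee_rot: [-0.499, -0.501, -0.498, 0.502]
force: [0.1, -0.6, 0.4]
grip_width: 0.994
[ 0.001 -0.001 -0.    -0.002 -0.001 -0.002] [ 0.1 -0.6  0.4]
the job is handed in; nothing more can be done
None
```

The four pulleys are lined up in order of size and the job is handed in at about 28 s on the robot's clock. The 44 mm pulley is on mark 1 next to the yellow block, then the 58 mm, the 72 mm, and the 86 mm on mark 4 next to the black block. I gripped each by its hub, set it down flat with the hub up and let it go. I did not touch the blue and purple look-alikes.

After moving the arm clear, I checked each hub centre against its mark in both camera pictures. In each camera the offsets were within about 0.7 mm of that camera's own mark position. The two cameras disagree with each other by 1–2 mm in absolute position, which fits the stated calibration. At hand-in the gripper was open and still, with only noise on the force reading. No check failed.

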